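# Check an animation frame for square with a slide rule

## Robot

A 6-joint arm with a two-finger parallel gripper is mounted at the origin on the work surface. World frame = base frame: x ahead of the robot, y to its left, z up, the work surface at z = 0. Lengths are in m, angles in rad, forces in N, time in s.
With the tool pointing down it reaches from about 0.35 to 0.725 m from the base axis. Payload 6 kg.
Tool frame: the origin (TCP) lies at the very end of the fingers, on their centre line; the grasp point (between the pads) lies 19 mm behind it; z points along the fingers, y is the line along which they close (so a half turn about z gives the same grasp; the last joint's range is limited). The gripper opens to 85 mm and grips with 20 to 120 N. Pads are 22 mm wide; open, the fingers measure 114 mm over their backs; the gripper's body (76 mm by 85 mm) begins 54 mm behind the grasp point. The pads swing forward as they close: fully open they stand 13 mm farther back than shut.
Start: joints at [1.552, 0.04, 0.085, 0, -1.615, -0.334], TCP at [0.207, 0.563, 0.231] pointing down, gripper open.
Joint ranges: [-2.56, 2.56], [-1.29, 2.01], [-1.08, 1.49], [-3.29, 1.98], [-2.81, -0.18], [-2.99, 2.99]. Speed limits (rad/s): [2.57, 2.57, 3.01, 3.14, 3.14, 3.14].

## Interface

Orientations are given as a 3x3 rotation matrix whose columns are the frame's x, y, z axes.
In Python, from plant import arm gives the robot as it stands. The module is installed in compiled form; this text tells all that it offers.
- The arm moves only by the shell command python3 -m pendant 'ROWS' [FORCE]. ROWS is JSON, a list of rows, each a list of 7 numbers: the turn, a rotation vector about the world's x, y, z in units of 8 degrees (1.0 is 8 degrees), then the shift along the world's x, y, z in units of 40 mm (1.0 is 40 mm), then the opening, from 0 (shut) to 1 (fully open). A call has 1 to 20 rows; each row is the pose to reach, as a shift and turn from the pose commanded when the call began; what a row does not reach only later rows make up. A row lasts 1/8 s, in which the tool goes at most 62.5 mm and 10.7 degrees, less where a joint would pass 70% of its speed; a pose out of reach is approached as far as the arm can. A call with a gripper value outside its range is refused whole. The fingers move at their own pace and stop on an object; FORCE is the grip in N (left out, the last holds). Time passes only in rows, so rows that repeat a pose let the fingers close. It gives the time, the measured TCP pose, the force, the opening and the grip force at its end, in the units of the state.
- arm.read_state(): the state, without advancing time (a new reading comes with each control period).
- arm.get_image(name): name is "side" or "top"; returns the picture (400x640x3 uint8, blue, green, red); there is no depth.
- arm.calibration(name): a dict with "fx", "fy", "cx", "cy" (pixels), "extrinsics" (4x4, takes a point from camera to world coordinates). Camera axes: x right, y up, looking along -z (the intrinsics and any distortion apply to the point x, -y, -z); pixel columns grow to the right and rows downward; lengths in m; the calibration is good to about 2 mm. A picture is of the moment at which its call begins. calibration takes no time and is no camera call.
- arm.sign_off(): hands the job in; it is judged then, once.
The state is a dict: "time": time; "q": joint angles; "joint_vel": joint speeds; "joint_torque": joint torques, N m; "position": TCP position; "tcp_rot": TCP orientation; "wrist_force": force on the tool from outside, world axes, zero at the start; "wrist_torque": the same for the moment, N m; "opening": finger opening in m; "grasp_force": force on a finger pad.
Only numpy, scipy, OpenCV 4.12 (cv2) and the standard library are available. Lean on these libraries where they do the work, as an engineer would, in place of code of your own. Each camera call takes 0.05 s, during which the arm holds its last target. There are 200 camera calls.

## Task

Check the wooden frame on the animation disc for square: with the slide rule lying flat on the glass inside it, seat the rule's tail in the near blue corner and slide its tongue out until it presses gently home in the opposite blue corner, then measure the orange diagonal the same way (tail in the near orange corner) and leave the rule there, still touching both corners. Then show the result with the tally marker: on the blue end if the blue diagonal is longer by more than about 4 mm, on the orange end if the orange one is, on the white middle if the two agree to within that. Go by feel, never force the rule against the frame or the glass, and leave the other things alone.

Things in the scene. Friction and masses are not known exactly. Their poses are not given: they have to be found in the camera images.
- disc: round grey animation disc fixed to the table, 340 mm diameter, 6 mm thick, white light glass on top; origin at the centre of its underside; x away from the robot, y left at yaw 0. A coloured 30 mm plate lies over each corner of the frame on it: blue at near left and far right, orange at near right and far left.
- frame: the frame's two wooden rails (near and far sides), fixed on the disc, each 22 mm wide, 270 mm long along y, 18 mm tall (corner plates 22 mm). Origin at the centre of the opening, on the disc's top, 6 mm above the table; x away from the robot, y left at yaw 0. Inner faces at x = -75 and +75 mm. Blue corners: x- y+ (near) and x+ y- (far); orange: x- y- (near) and x+ y+ (far).
- stiles: the frame's two wooden side bars, fixed on the disc, 22 mm wide, 190 mm long, 20 mm tall; origin as the rails'. Inner faces at y = -100 and +100 mm in their own frame, parallel to its x. They may stand up to 0.06 rad out of square to the rails; turned counter-clockwise from above relative to the rails, the orange diagonal is longer.
- stile_mid (a point): the middle of the left side bar's top, 111 mm along +y from the origin of the side bars and 20 mm above the disc's top
- rule: slide rule: aluminium beam 136 x 26 x 12 mm with a brass tongue sliding out of its front. Both ends are polished, slippery round noses of 8 mm radius, from 1 to 12 mm up. Origin on the underside, below the knob when the tongue is in; x from tail to tongue. About 0.5 kg, lying flat. Only the beam's weight (about 0.36 kg) holds it on the glass: do not carry it while sliding the tongue out.
- rule_tail (a point): centre of the tail's round nose (dark steel, fixed to the beam), 6 mm above the rule's underside, 97.5 mm behind the rule's origin. Seated in a corner it is 8 mm from both inner faces.
- rule_nose (a point): centre of the tongue's round nose (brass), 6 mm above the rule's underside; 195 mm ahead of the tail's with the tongue in, plus the tongue's reading
- rule_knob (a point): centre of the tongue's red knob, the grip for the whole rule: 22 mm along the rule, 26 mm across, from 13 mm to 51 mm above the rule's underside (centre at 32 mm); 97.5 mm behind the tongue's nose; its axes are the rule's. It moves with the tongue.
- tongue (a joint): the rule's reading: how far the tongue is out, 0 (stop) to 0.05 m; slides against about 0.6 N of friction and stays where left. It is about 0.026 to 0.039 m when measuring the frame, 0.0326 m if the frame is square.
- tally: dark steel tally track fixed to the table, 190 mm along its x, 50 mm wide, 12 mm tall, origin at the centre of its underside; blue pad at its -x end, white pad in the middle, orange pad at its +x end
- marker (a joint): where the tally marker stands along the track's x: 0 is the white middle, -0.065 m the blue end stop, +0.065 m the orange end stop; the pads reach from -0.0725 to -0.0375 (blue), -0.015 to 0.015 (white) and 0.0375 to 0.0725 (orange). Slides against about 1.5 N and stays where left.
- marker_top (a point): centre of the black marker block, 24 mm along the track, 26 mm across, 34 mm tall, 31 mm above the table; moves with the marker, axes as the track's
- pegbar: loose steel peg bar 200 x 22 x 12 mm, leave alone
- eraser: white eraser 50 x 22 x 13 mm, leave alone
- tape: yellow tape ring 84 mm across, 19 mm tall, leave alone
- driver: screwdriver, leave alone
- mug: blue mug 80 mm across, 95 mm tall, leave alone
- pencil: green pencil 160 mm long, leave alone
- inkjar: amber ink jar 48 mm across, 60 mm tall, leave alone
There are look-alikes about, which are no part of the job. Of the things like the rule, leave any that is pink; of the rest the larger one is meant.

How it is judged:
By the outcome, as a careful person would: the job done as asked, in the order asked, and still so for the second after the job is handed in, with the robot touching nothing.
It also fails if it takes over 72 s, if anything falls off the work surface, if the arm or the gripper's body presses on something with over 40 N, if the wrist force passes 120 N, or if a joint passes its speed limit or range.

## Working session

There is one attempt and no reset: what is moved stays moved. The work goes in short steps, Python scripts to look and compute and a shell command to move; the robot and the scene stay as the last step left them, time stands still between calls to the robot, and variables do not carry over. Pictures are saved under pics/ and viewed, at most 10 in all, crops included, and the job is handed in when it is done.

```bash
mkdir -p pics; cat > h.py <<'E'
import numpy as np, cv2
from plant import arm
def ray(name,u,v):
    c=arm.calibration(name); E=np.array(c["extrinsics"])
    d=np.array([(u-c["cx"])/c["fx"],-(v-c["cy"])/c["fy"],-1.0])
    return E[:3,3],E[:3,:3]@d
def onz(name,u,v,z):
    o,d=ray(name,u,v); return o+d*(z-o[2])/d[2]
def proj(name,p):
    c=arm.calibration(name); E=np.array(c["extrinsics"])
    q=E[:3,:3].T@(np.array(p)-E[:3,3]); return c["cx"]+c["fx"]*q[0]/-q[2], c["cy"]+c["fy"]*(-q[1])/-q[2]
E
python3 - <<'E'
from h import *
for n in("top","side"):
    im=arm.get_image(n); cv2.imwrite(f"pics/{n}0.png",im); c=arm.calibration(n); print({k:np.round(v,3).tolist() for k,v in c.items()})
s=arm.read_state(); print(s["time"],s["position"],s["tcp_rot"],s["wrist_force"],s["opening"])
E
```

```text
{'fx': 404.21, 'fy': 404.21, 'cx': 316.464, 'cy': 200.348, 'extrinsics': [[-0.063, 0.976, -0.209, 0.266], [-0.998, -0.064, 0.005, 0.024], [-0.008, 0.209, 0.978, 1.12], [0.0, 0.0, 0.0, 1.0]]}
{'fx': 411.333, 'fy': 411.333, 'cx': 315.874, 'cy': 200.441, 'extrinsics': [[0.999, 0.015, -0.04, 0.438], [-0.042, 0.533, -0.845, -0.85], [0.009, 0.846, 0.533, 0.58], [0.0, 0.0, 0.0, 1.0]]}
0.1 [0.20713032 0.56278236 0.23035657] [[ 9.38432285e-01 -3.45462960e-01 -4.35582517e-04]
 [-3.45463205e-01 -9.38430935e-01 -1.59791761e-03]
 [ 1.43257238e-04  1.65001520e-03 -9.99998628e-01]] [ 0.87860873 -0.3838525   0.43520235] 0.08540591518857116
```

View pics/top0.png

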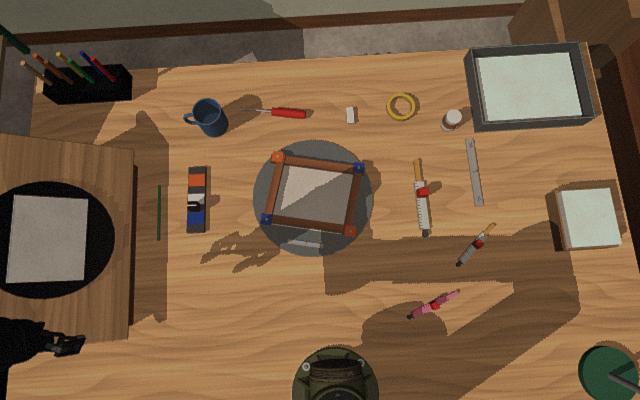

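View pics/side0.png

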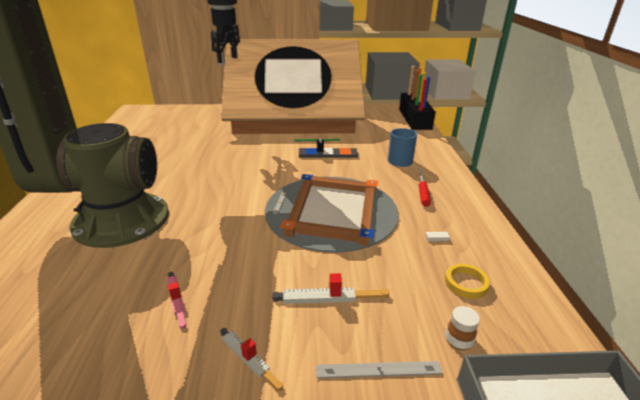

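The top view shows the grey rule I want, with its tail at about (426,233), knob at (423,192) and tongue tip at (417,162). The smaller grey rule is at (475,243) and the pink one at (435,303). The frame is at (313,197) and the tally at (197,200), with blue at the near end and the marker at (194,203). The side view agrees. Next I measure these points.

```bash
cat > m.py <<'E'
from h import *
def blobs(n,im,box,lo,hi,mn=12):
    x0,y0,x1,y1=box; hsv=cv2.cvtColor(im,cv2.COLOR_BGR2HSV)[y0:y1,x0:x1]
    if lo[0]>hi[0]: m=cv2.inRange(hsv,lo,(180,)+hi[1:])|cv2.inRange(hsv,(0,)+lo[1:],hi)
    else: m=cv2.inRange(hsv,lo,hi)
    k,l,s,c=cv2.connectedComponentsWithStats(m)
    return [(s[i,4],np.round(c[i]+[x0,y0],1),(s[i,:4]+[x0,y0,0,0]).tolist()) for i in range(1,k) if s[i,4]>=mn]
E
python3 - <<'E'
from m import *
t=cv2.imread("pics/top0.png"); s=cv2.imread("pics/side0.png")
def show(lbl,n,bl,z):
    for a,c,b in bl: print(lbl,n,a,c,b,np.round(onz(n,*c,z),4))
show("blue","top",blobs("top",t,(250,140,380,250),(105,120,40),(130,255,255)),.028)
show("oran","top",blobs("top",t,(250,140,380,250),(3,185,150),(13,255,255)),.028)
show("knob","top",blobs("top",t,(405,150,440,245),(172,170,80),(3,255,255)),.05)
show("knob","side",blobs("side",s,(265,260,400,310),(172,170,60),(3,255,255)),.032)
show("brass","top",blobs("top",t,(405,150,440,245),(12,130,120),(25,255,255)),.006)
show("dark","top",blobs("top",t,(405,150,440,245),(0,0,0),(180,255,60)),.009)
show("dark","side",blobs("side",s,(265,260,400,310),(0,0,0),(180,255,60)),.009)
show("tblue","top",blobs("top",t,(185,160,210,240),(105,120,40),(130,255,255)),.012)
show("toran","top",blobs("top",t,(185,160,210,240),(3,170,150),(13,255,255)),.012)
show("mark","top",blobs("top",t,(185,160,210,240),(0,0,0),(180,255,30)),.048)
show("mark","side",blobs("side",s,(295,135,360,160),(0,0,0),(180,255,40)),.031)
def crop(im,x0,y0,x1,y1,f): return cv2.resize(im[y0:y1,x0:x1],None,fx=f,fy=f,interpolation=cv2.INTER_CUBIC)
a=crop(t,250,135,380,260,4); b=crop(t,405,150,445,245,4); c=crop(t,180,155,215,240,4)
H=max(x.shape[0] for x in(a,b,c)); p=lambda x:cv2.copyMakeBorder(x,0,H-x.shape[0],0,0,0)
cv2.imwrite("pics/c1.png",np.hstack([p(a),p(b),p(c)])[:, :800])
print(np.hstack([p(a),p(b),p(c)]).shape)
E
```

```text
blue top 74 [358.3 166.8] [353, 162, 11, 11] [ 0.588  -0.1053  0.028 ]
blue top 85 [265.9 218.7] [261, 213, 11, 12] [0.4571 0.1597 0.028 ]
oran top 90 [277.2 156.3] [272, 151, 11, 11] [0.634  0.1211 0.028 ]
knob top 94 [422.4 191.8] [416, 187, 13, 10] [ 0.4997 -0.2701  0.05  ]
knob side 226 [335.2 284.4] [330, 274, 11, 22] [ 0.5026 -0.2787  0.032 ]
brass top 1060 [418.2 177.5] [405, 150, 35, 75] [ 0.5517 -0.2753  0.006 ]
brass top 16 [428.3 182.2] [425, 180, 9, 6] [ 0.5361 -0.3022  0.006 ]
brass top 234 [434.4 207.8] [428, 189, 12, 46] [ 0.4613 -0.3103  0.006 ]
brass top 17 [410.3 230.2] [405, 229, 12, 3] [ 0.4028 -0.236   0.006 ]
brass top 13 [416.4 236.4] [412, 236, 10, 2] [ 0.3846 -0.2508  0.006 ]
dark top 19 [424.4 233. ] [423, 230, 5, 7] [ 0.3922 -0.2731  0.009 ]
dark side 20 [277.9 298.2] [274, 297, 8, 3] [ 0.3941 -0.2881  0.009 ]
tblue top 202 [195.2 217.9] [187, 212, 17, 13] [0.475  0.3584 0.012 ]
toran top 179 [196.4 179.6] [189, 174, 16, 12] [0.5853 0.3549 0.012 ]
mark top 60 [193.9 206.2] [188, 202, 12, 9] [0.5006 0.351  0.048 ]
mark side 47 [320.  146.8] [318, 142, 5, 10] [0.5049 0.3391 0.031 ]
(500, 820, 3)
```

View pics/c1.png

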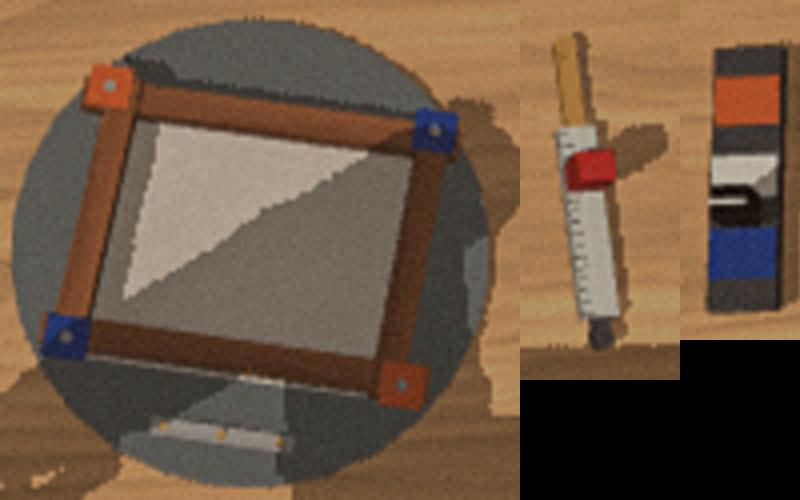

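The crop shows the four plates with their centre dots. Converted to full-frame pixels they are: far orange (277.5,156.5), far blue (358.8,167.5), near blue (266.8,219.3) and near orange (350.5,231.2). The rule's tail is at (425,233) and its tongue tip at (417,161). The marker stands between the white and blue pads.

```bash
python3 - <<'E'
from m import *
P={k:onz("top",*v,.028)[:2] for k,v in dict(FO=(277.3,156.3),FB=(358.5,167.1),NB=(266.4,219),NO=(350.5,231.2)).items()}
for k in P: print(k,np.round(P[k],4))
print("diag B",np.linalg.norm(P["FB"]-P["NB"]),"O",np.linalg.norm(P["FO"]-P["NO"]))
c=sum(P.values())/4
a=lambda v:np.degrees(np.arctan2(v[1],v[0]))
print("c",c,"far rail yaw",a(P["FO"]-P["FB"])-90,"near rail",a(P["NB"]-P["NO"])-90,"left",a(P["FO"]-P["NB"]),"right",a(P["FB"]-P["NO"]))
print("sides",*[np.linalg.norm(P[i]-P[j]) for i,j in("FO FB".split(),"NB NO".split(),"FO NB".split(),"FB NO".split())])
T=onz("top",425,233.2,.011);N=onz("top",416.8,161.5,.010);print("tail",T,"nosetip",N,np.linalg.norm(N-T),a((N-T)[:2]))
# knob triangulation
o1,d1=ray("top",422.4,191.8);o2,d2=ray("side",335.2,284.4)
A=np.c_[d1,-d2];s=np.linalg.lstsq(A,o2-o1,rcond=None)[0];print("knob",o1+d1*s[0],o2+d2*s[1])
# knob silhouettes predicted: check with candidate
for z in(.013,.051): print(proj("top",[.495,-.272,z]),proj("side",[.495,-.272,z]))
b=onz("top",195.2,217.9,.012);o=onz("top",196.4,179.6,.012);print("tally mid",(b+o)/2,"yaw",a((o-b)[:2]),np.linalg.norm(o-b))
E
```

```text
FO [0.634  0.1208]
FB [ 0.5871 -0.1057]
NB [0.4562 0.1584]
NO [ 0.4079 -0.0686]
diag B 0.29481459656419523 O 0.2950151836519711
c [0.52130083 0.02620972] far rail yaw -11.68276248042001 near rail -12.026143849435684 left -11.937252670493034 right -11.692974055096098
sides 0.23136683493754145 0.23214538691319597 0.18169095233605564 0.18308043341645203
tail [ 0.3913325  -0.27417824  0.011     ] nosetip [ 0.59809207 -0.2756928   0.01      ] 0.20676753324468256 -0.4196959596711712
knob [ 0.50418431 -0.27578107  0.02948609] [ 0.50296092 -0.27587404  0.0292441 ]
(np.float64(419.9819680770448), np.float64(196.42280502783925)) (np.float64(330.6352345596407), np.float64(289.2935494069037))
(np.float64(423.3812688312421), np.float64(193.35547341432624)) (np.float64(331.19437107568996), np.float64(274.5010155495719))
tally mid [0.53012283 0.35662036 0.012     ] yaw -1.805483975215532 0.11036833078642744
```

The plate spacing (182 x 232 mm) fits the frame, centred at (0.521, 0.026) with yaw about -11.8°. The tally pads are 110 mm apart, as they should be, and the knob is at (0.503, -0.276). The tongue looks about 12 mm out already. I'm moving over the knob now.

```bash
python3 -m pendant '[[0,0,-8.8,7.4,-21,-2.5,1],[0,0,-8.8,7.4,-21,-2.5,1],[0,0,-8.8,7.4,-21,-2.5,1],[0,0,-8.8,7.4,-21,-2.5,1],[0,0,-8.8,7.4,-21,-2.5,1],[0,0,-8.8,7.4,-21,-2.5,1],[0,0,-8.8,7.4,-21,-2.5,1],[0,0,-8.8,7.4,-21,-2.5,1],[0,0,-8.8,7.4,-21,-2.5,1],[0,0,-8.8,7.4,-21,-2.5,1],[0,0,-8.8,7.4,-21,-2.5,1],[0,0,-8.8,7.4,-21,-2.5,1],[0,0,-8.8,7.4,-21,-2.5,1],[0,0,-8.8,7.4,-21,-2.5,1],[0,0,-8.8,7.4,-21,-2.5,1],[0,0,-8.8,7.4,-21,-2.5,1],[0,0,-8.8,7.4,-21,-2.5,1]]' 30; cat > st.py <<'E'
from h import *
s=arm.read_state(); R=np.array(s["tcp_rot"]); print(round(s["time"],2),"p",np.round(s["position"],4),"yyaw",round(float(np.degrees(np.arctan2(R[1,1],R[0,1]))),2),"z",np.round(R[:2,2],4),"F",np.round(s["wrist_force"],2),"op",round(s["opening"],4),s["grasp_force"],"q6",s["q"][5])
E
python3 st.py
```

```text
time: 2.22
position: [0.5031, -0.2765, 0.1311]
tcp_rot: [[-0.011, -1.0, -0.0], [-1.0, 0.011, 0.0], [-0.0, 0.0, -1.0]]
wrist_force: [0.1, 0.4, -0.6]
opening: 0.0851
grasp_force: 0.0
2.23 p [ 0.5031 -0.2765  0.1311] yyaw 179.4 z [-0.0004  0.0002] F [ 0.07  0.42 -0.59] op 0.0851 0.0 q6 0.1427076938484013
```

```bash
python3 -m pendant '[[0,0,0,0,0,-1.5,1],[0,0,0,0,0,-2.3,0.6],[0,0,0,0,0,-2.65,0.35],[0,0,0,0,0,-2.65,0.35],[0,0,0,0,0,-2.65,0.35],[0,0,0,0,0,-2.65,0.35],[0,0,0,0,0,-2.65,0.35]]' 20; python3 st.py
```

```text
time: 3.1
position: [0.5037, -0.2771, 0.0261]
tcp_rot: [[-0.011, -1.0, 0.001], [-1.0, 0.011, -0.0], [0.0, -0.001, -1.0]]
wrist_force: [-0.4, 0.3, -0.2]
opening: 0.0296
grasp_force: 0.0
3.1 p [ 0.5037 -0.2771  0.0261] yyaw 179.38 z [ 0.0012 -0.0003] F [-0.42  0.3  -0.16] op 0.0296 0.0 q6 0.14321760298795827
```

```bash
python3 - <<'E'
from h import *
for n,(x0,y0,x1,y1) in dict(top=(395,140,455,245),side=(260,240,400,320)).items():
    im=arm.get_image(n); cv2.imwrite(f"pics/{n}1.png",im)
a=cv2.resize(cv2.imread("pics/top1.png")[140:245,390:450],None,fx=5,fy=5,interpolation=cv2.INTER_CUBIC)
b=cv2.resize(cv2.imread("pics/side1.png")[235:325,260:400],None,fx=3.5,fy=3.5,interpolation=cv2.INTER_CUBIC)
c=np.zeros((525,800,3),np.uint8);c[:a.shape[0],:300]=a;c[:b.shape[0],305:305+b.shape[1]]=b;cv2.imwrite("pics/c2.png",c)
E
```

```text
(no output)
```

View pics/c2.png

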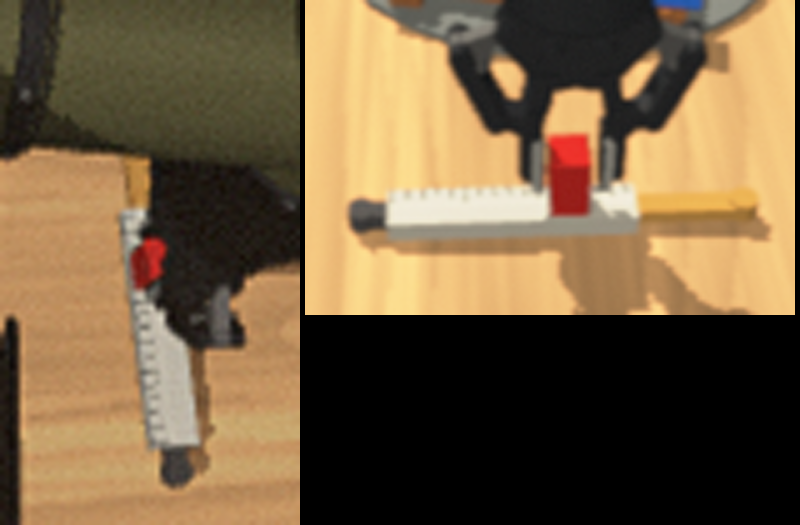

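The fingers straddle the knob. The tail end is at crop (350,215), the nose tip at (757,205) and the knob at (568,175), so the tongue is about 13–16 mm out. I push it in gently with the loose fingers.

```bash
for i in 1; do python3 -m pendant '[[0,0,0,-0.1,0.05,0,0.35],[0,0,0,-0.2,0.05,0,0.35],[0,0,0,-0.25,0.05,0,0.35],[0,0,0,-0.3,0.05,0,0.35]]'; done; python3 -m pendant '[[0,0,0,-0.06,0,0,0.35],[0,0,0,-0.12,0,0,0.35]]'; python3 st.py;  python3 -m pendant '[[0,0,0,-0.04,0,0,0.35],[0,0,0,-0.08,0,0,0.35]]'; python3 st.py
```

```text
time: 3.7
position: [0.4912, -0.2749, 0.0253]
tcp_rot: [[-0.011, -1.0, 0.0], [-1.0, 0.011, 0.0], [-0.0, -0.0, -1.0]]
wrist_force: [0.2, 1.0, -0.3]
opening: 0.03
grasp_force: 0.3
time: 3.95
position: [0.4864, -0.2749, 0.0253]
tcp_rot: [[-0.011, -1.0, -0.0], [-1.0, 0.011, -0.0], [0.0, 0.0, -1.0]]
wrist_force: [1.1, 0.8, 0.4]
opening: 0.0297
grasp_force: 0.3
3.95 p [ 0.4864 -0.2749  0.0253] yyaw 179.39 z [-0. -0.] F [1.06 0.79 0.35] op 0.0297 0.3190285060554743 q6 0.1444289561005702
time: 4.2
position: [0.4834, -0.275, 0.0253]
tcp_rot: [[-0.011, -1.0, 0.0], [-1.0, 0.011, -0.0], [0.0, -0.0, -1.0]]
wrist_force: [2.0, -0.2, -2.2]
opening: 0.0299
grasp_force: 1.0
4.2 p [ 0.4834 -0.275   0.0253] yyaw 179.39 z [ 0.0005 -0.0002] F [ 2.   -0.19 -2.22] op 0.0299 1.043122261762619 q6 0.1453425696394605
```

At the stop (2 N). Now grip and lift.

```bash
python3 -m pendant '[[0,0,0,0.09,0,0,0.35],[0,0,0,0.09,0,0,0.2],[0,0,0,0.09,0,0,0],[0,0,0,0.09,0,0,0],[0,0,0,0.09,0,0,0],[0,0,0,0.09,0,0,0]]' 40; python3 -m pendant '[[0,0,0,0,0,0.2,0],[0,0,0,0,0,0.6,0],[0,0,0,0,0,1.1,0],[0,0,0,0,0,1.5,0],[0,0,0,0,0,1.6,0]]'; python3 st.py
```

```text
time: 4.95
position: [0.4872, -0.2751, 0.0255]
tcp_rot: [[-0.011, -1.0, 0.001], [-1.0, 0.011, -0.0], [0.0, -0.001, -1.0]]
wrist_force: [3.0, -2.0, 1.2]
opening: 0.0208
grasp_force: 40.8
time: 5.58
position: [0.4875, -0.2751, 0.091]
tcp_rot: [[-0.011, -1.0, 0.002], [-1.0, 0.011, -0.001], [0.001, -0.002, -1.0]]
wrist_force: [-0.7, -0.3, -4.1]
opening: 0.0212
grasp_force: 40.2
5.58 p [ 0.4875 -0.2751  0.091 ] yyaw 179.39 z [ 0.0021 -0.0005] F [-0.68 -0.28 -4.07] op 0.0212 40.18984794616699 q6 0.14421939627175415
```

```bash
python3 -m pendant '[[0,0,0,0.03,0.3,0,0],[0,0,-0.3,0.1,0.9,0,0],[0,0,-0.9,0.2,1.7,0,0],[0,0,-1.7,0.3,2.5,0,0],[0,0,-2.6,0.4,3.3,0,0],[0,0,-3.5,0.5,4.1,0,0],[0,0,-4.4,0.6,4.9,0,0],[0,0,-5.3,0.68,5.7,0,0],[0,0,-6.2,0.75,6.4,0,0],[0,0,-7.1,0.8,7,0,0],[0,0,-7.8,0.82,7.4,0,0],[0,0,-8.16,0.82,7.58,0,0],[0,0,-8.16,0.82,7.58,0,0],[0,0,-8.16,0.82,7.58,-0.1,0]]'; python3 st.py; python3 - <<'E'
from h import *
for n in("top","side"): cv2.imwrite(f"pics/{n}2.png",arm.get_image(n))
b=cv2.imread("pics/side2.png")[150:270,230:430];cv2.imwrite("pics/c3.png",cv2.resize(b,None,fx=4,fy=4,interpolation=cv2.INTER_CUBIC))
E
```

```text
time: 7.32
position: [0.5195, 0.0282, 0.085]
tcp_rot: [[-0.912, -0.409, -0.0], [-0.409, 0.912, -0.0], [0.0, 0.0, -1.0]]
wrist_force: [0.2, -0.4, -4.1]
opening: 0.0213
grasp_force: 40.2
7.33 p [0.5195 0.0282 0.085 ] yyaw 114.17 z [-0.0002 -0.    ] F [ 0.22 -0.42 -4.1 ] op 0.0213 40.183172821998596 q6 -1.5904194959194462
```

View pics/c3.png

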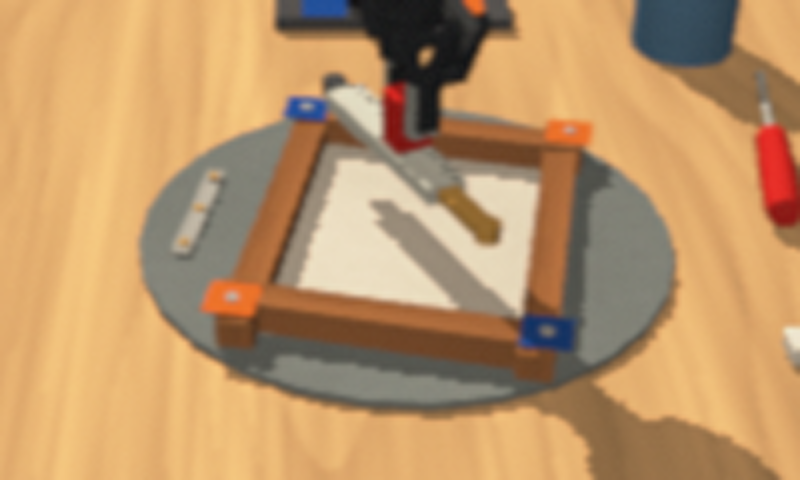

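The rule hangs level over the opening, with its tail over the near blue side (335,85 in the crop) and its nose at (495,240). I check both against the expected poses.

```bash
python3 - <<'E'
from h import *
print("nose tip",onz("side",353.7,210,.066),"exp .563 -.068"); print("tail",onz("side",313.8,171,.07),"exp .4796 .117")
for k,(u,v) in dict(NB=(307,108),FO=(569,130),NO=(232,297),FB=(547,331)).items(): print(k,onz("side",u/4+230,v/4+150,.028))
E
```

```text
nose tip [ 0.55996323 -0.07711264  0.066     ] exp .563 -.068
tail [0.47626664 0.10473431 0.07      ] exp .4796 .117
NB [0.45861688 0.14867745 0.028     ]
FO [0.63554168 0.11323244 0.028     ]
NO [ 0.41029    -0.07490821  0.028     ]
FB [ 0.58727823 -0.11296025  0.028     ]
```

```bash
python3 -m pendant '[[0,0,0,0,0,-0.4,0],[0,0,0,0,0,-0.8,0],[0,0,0,0,0,-1.1,0],[0,0,0,0,0,-1.25,0],[0,0,0,0,0,-1.25,0]]'|egrep 'pos|wrist'; python3 -m pendant '[[0,0,0,0,0,-0.02,0],[0,0,0,0,0,-0.04,0]]'|egrep 'pos|wrist';python3 -m pendant '[[0,0,0,0,0,-0.02,0],[0,0,0,0,0,-0.02,0]]'|egrep 'pos|wrist'
```

```text
position: [0.5195, 0.0281, 0.0348]
wrist_force: [0.9, -0.5, -3.3]
position: [0.5201, 0.0284, 0.0342]
wrist_force: [0.5, -0.3, -4.2]
position: [0.5197, 0.0282, 0.0329]
wrist_force: [0.2, -0.5, -3.8]
```

```bash
python3 -m pendant '[[0,0,0,0,0,-0.02,0],[0,0,0,0,0,-0.02,0]]'|egrep 'pos|wrist';python3 -m pendant '[[0,0,0,0,0,-0.02,0],[0,0,0,0,0,-0.02,0]]'|egrep 'pos|wrist'
```

```text
position: [0.5197, 0.0282, 0.032]
wrist_force: [0.1, 0.9, -4.1]
position: [0.5198, 0.0282, 0.0315]
wrist_force: [-0.2, -0.1, -2.3]
```

```bash
python3 -m pendant '[[0,0,0,0,0,0,0.2],[0,0,0,0,0,0,0.35],[0,0,0,0,0,0.03,0.35],[0,0,0,-0.05,0.11,0.03,0.35],[0,0,0,-0.1,0.23,0.03,0.35],[0,0,0,-0.12,0.27,0.03,0.35]]' 20|egrep 'pos|wrist|open|grasp'; for a in 1; do python3 -m pendant '[[0,0,0,-0.02,0.045,0,0.35],[0,0,0,-0.02,0.045,0,0.35]]'|egrep 'pos|wrist|grasp';python3 -m pendant '[[0,0,0,-0.02,0.045,0,0.35],[0,0,0,-0.02,0.045,0,0.35]]'|egrep 'pos|wrist|grasp'; done
```

```text
position: [0.5153, 0.0389, 0.033]
wrist_force: [1.3, -4.8, 1.8]
opening: 0.0297
grasp_force: 2.5
position: [0.5144, 0.0407, 0.0329]
wrist_force: [1.9, -4.5, 2.3]
grasp_force: 2.0
position: [0.5137, 0.0425, 0.0329]
wrist_force: [2.1, -3.8, 3.1]
grasp_force: 2.4
```

```bash
for a in 1; do python3 -m pendant '[[0,0,0,-0.01,0.023,0,0.35],[0,0,0,-0.01,0.023,0,0.35]]'|egrep 'pos|wrist|grasp';python3 -m pendant '[[0,0,0,-0.01,0.023,0,0.35],[0,0,0,-0.01,0.023,0,0.35]]'|egrep 'pos|wrist|grasp'; python3 -m pendant '[[0,0,0,-0.01,0.023,0,0.35],[0,0,0,-0.01,0.023,0,0.35]]'|egrep 'pos|wrist|grasp';done;  python3 - <<'E'
from h import *
for n in("top","side"): cv2.imwrite(f"pics/{n}3.png",arm.get_image(n))
a=cv2.imread("pics/top3.png")[140:250,250:380];b=cv2.imread("pics/side3.png")[160:260,260:400]
a=cv2.resize(a,None,fx=3,fy=3,interpolation=cv2.INTER_CUBIC);b=cv2.resize(b,(int(140*2.9),290),interpolation=cv2.INTER_CUBIC)
c=np.zeros((330,800,3),np.uint8);c[:330,:390]=a;c[:290,394:394+b.shape[1]]=b[:,:406];cv2.imwrite("pics/c4.png",c)
E
```

```text
position: [0.5133, 0.0433, 0.0329]
wrist_force: [1.5, -5.6, 3.0]
grasp_force: 2.7
position: [0.5129, 0.0442, 0.0329]
wrist_force: [2.0, -4.4, 3.1]
grasp_force: 2.8
position: [0.5127, 0.0446, 0.0329]
wrist_force: [4.5, -7.0, 1.7]
grasp_force: 4.0
```

View pics/c4.png

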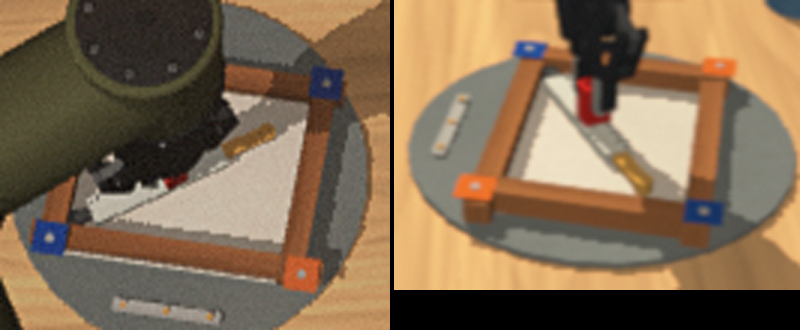

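The tail is home in the near blue corner: the rule lies flat, the push met 8 N, and the knob is within 1 mm of where it should be. The seat reference is TCP (0.5127, 0.0446). Now I slide the tongue out with the rear finger.

```bash
python3 -m pendant '[[0,0,0,0.04,-0.09,0,0.35],[0,0,0,0.08,-0.18,0,0.35],[0,0,0,0.12,-0.27,0,0.35],[0,0,0,0.16,-0.36,0,0.35],[0,0,0,0.2,-0.46,0,0.35],[0,0,0,0.24,-0.55,0,0.35],[0,0,0,0.28,-0.64,0,0.35],[0,0,0,0.32,-0.73,0,0.35],[0,0,0,0.34,-0.77,0,0.35]]'|egrep 'pos|wrist|open|grasp'; for i in 1; do python3 -m pendant '[[0,0,0,0.01,-0.023,0,0.35],[0,0,0,0.02,-0.046,0,0.35]]'|egrep 'pos|wrist|grasp';  python3 -m pendant '[[0,0,0,0.01,-0.023,0,0.35],[0,0,0,0.01,-0.023,0,0.35]]'|egrep 'pos|wrist|grasp';done
```

```text
position: [0.5258, 0.0144, 0.0325]
wrist_force: [-0.3, -0.6, 0.0]
opening: 0.0296
grasp_force: 0.3
position: [0.5265, 0.0127, 0.0325]
wrist_force: [-0.5, 0.1, -0.1]
grasp_force: 0.3
position: [0.527, 0.0118, 0.0325]
wrist_force: [-0.3, -0.1, -0.1]
grasp_force: 0.0
```

```bash
for i in 1; do python3 -m pendant '[[0,0,0,0.01,-0.023,0,0.35],[0,0,0,0.01,-0.023,0,0.35]]'|egrep 'pos|wrist|grasp';  python3 -m pendant '[[0,0,0,0.01,-0.023,0,0.35],[0,0,0,0.01,-0.023,0,0.35]]'|egrep 'pos|wrist|grasp'; python3 -m pendant '[[0,0,0,0.01,-0.023,0,0.35],[0,0,0,0.01,-0.023,0,0.35]]'|egrep 'pos|wrist|grasp';done
```

```text
position: [0.5274, 0.0109, 0.0325]
wrist_force: [0.1, -0.2, -0.3]
grasp_force: 0.1
position: [0.5278, 0.0099, 0.0325]
wrist_force: [-0.2, 0.7, 0.4]
grasp_force: 0.1
position: [0.5281, 0.009, 0.0324]
wrist_force: [0.4, -0.2, 0.4]
grasp_force: 0.1
```

```bash
for i in 1; do python3 -m pendant '[[0,0,0,0.01,-0.023,0,0.35],[0,0,0,0.01,-0.023,0,0.35]]'|egrep 'pos|wrist|grasp';  python3 -m pendant '[[0,0,0,0.01,-0.023,0,0.35],[0,0,0,0.01,-0.023,0,0.35]]'|egrep 'pos|wrist|grasp'; done
```

```text
position: [0.5285, 0.0081, 0.0325]
wrist_force: [0.6, 0.5, 0.3]
grasp_force: 0.1
position: [0.5289, 0.0073, 0.0324]
wrist_force: [-1.5, 1.2, 0.3]
grasp_force: 0.6
```

```bash
for i in 1; do python3 -m pendant '[[0,0,0,0.01,-0.023,0,0.35],[0,0,0,0.01,-0.023,0,0.35]]'|egrep 'pos|wrist|grasp';  python3 -m pendant '[[0,0,0,0.01,-0.023,0,0.35],[0,0,0,0.01,-0.023,0,0.35]]'|egrep 'pos|wrist|grasp'; done
```

```text
position: [0.5292, 0.0069, 0.0325]
wrist_force: [-2.2, 3.7, 1.6]
grasp_force: 2.6
position: [0.5299, 0.0063, 0.0324]
wrist_force: [-0.9, 6.1, 0.8]
grasp_force: 3.0
```

```bash
python3 -m pendant '[[0,0,0,0.004,-0.01,0,0.35],[0,0,0,0.006,-0.012,0,0.35]]'|egrep 'pos|wrist|grasp'; python3 st.py; python3 - <<'E'
from h import *
for n in("top","side"): cv2.imwrite(f"pics/{n}4.png",arm.get_image(n))
a=cv2.imread("pics/top4.png")[140:250,250:380];b=cv2.imread("pics/side4.png")[160:260,260:400]
a=cv2.resize(a,None,fx=3,fy=3,interpolation=cv2.INTER_CUBIC);b=cv2.resize(b,(int(140*2.9),290),interpolation=cv2.INTER_CUBIC)
c=np.zeros((330,800,3),np.uint8);c[:330,:390]=a;c[:290,394:394+b.shape[1]]=b[:,:406];cv2.imwrite("pics/c5.png",c)
E
```

```text
position: [0.5301, 0.0061, 0.0324]
wrist_force: [-2.6, 7.4, 2.2]
grasp_force: 3.8
14.78 p [0.5301 0.0061 0.0324] yyaw 114.12 z [0.0004 0.0021] F [-2.59  7.43  2.2 ] op 0.03 3.8103574281558394 q6 -1.5391847232236142
```

View pics/c5.png

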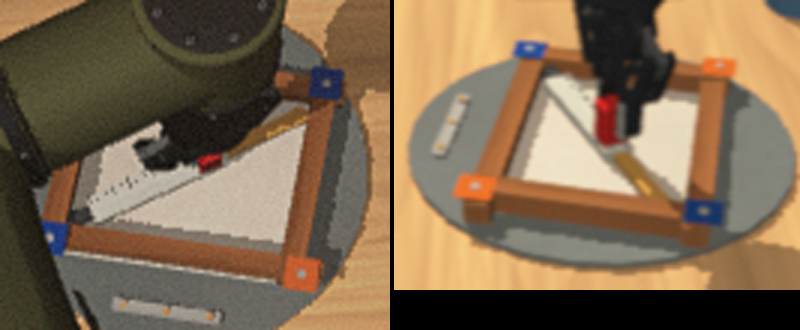

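The tongue nose sits in the far blue corner (about (318,100) in the left part of the crop) and the tail is still in the near one, at 8 N. Blue travel is TCP (0.5127, 0.0446) to (0.5301, 0.0061). Now I retract the tongue with the front finger.

```bash
python3 -m pendant '[[0,0,0,-0.04,0.09,0,0.35],[0,0,0,-0.09,0.2,0,0.35],[0,0,0,-0.14,0.31,0,0.35],[0,0,0,-0.19,0.42,0,0.35],[0,0,0,-0.24,0.53,0,0.35],[0,0,0,-0.29,0.64,0,0.35],[0,0,0,-0.34,0.75,0,0.35],[0,0,0,-0.39,0.86,0,0.35],[0,0,0,-0.39,0.86,0,0.35]]'|egrep 'pos|wrist|open|grasp'; for i in 1; do python3 -m pendant '[[0,0,0,-0.01,0.023,0,0.35],[0,0,0,-0.02,0.045,0,0.35]]'|egrep 'pos|wrist|grasp';  python3 -m pendant '[[0,0,0,-0.01,0.023,0,0.35],[0,0,0,-0.01,0.023,0,0.35]]'|egrep 'pos|wrist|grasp'; done
```

```text
position: [0.5141, 0.0397, 0.0324]
wrist_force: [0.2, -0.0, -0.0]
opening: 0.0301
grasp_force: 0.0
position: [0.5135, 0.041, 0.0324]
wrist_force: [1.2, -0.0, -0.3]
grasp_force: 0.3
position: [0.5131, 0.0421, 0.0324]
wrist_force: [-0.0, 0.2, -0.9]
grasp_force: 0.1
```

```bash
for i in 1; do python3 -m pendant '[[0,0,0,-0.01,0.023,0,0.35],[0,0,0,-0.01,0.023,0,0.35]]'|egrep 'pos|wrist|grasp';  python3 -m pendant '[[0,0,0,-0.01,0.023,0,0.35],[0,0,0,-0.01,0.023,0,0.35]]'|egrep 'pos|wrist|grasp';  python3 -m pendant '[[0,0,0,-0.01,0.023,0,0.35],[0,0,0,-0.01,0.023,0,0.35]]'|egrep 'pos|wrist|grasp'; done
```

```text
position: [0.5127, 0.043, 0.0324]
wrist_force: [-0.0, 0.1, -0.1]
grasp_force: 0.1
position: [0.5123, 0.0439, 0.0324]
wrist_force: [0.3, -0.4, -0.1]
grasp_force: 0.2
position: [0.512, 0.0443, 0.0325]
wrist_force: [2.1, -4.1, -1.1]
grasp_force: 2.4
```

The tail and tongue stop are reseated, with a clean onset at TCP (0.5120, 0.0443). Now grip, lift and turn to the orange diagonal.

```bash
python3 -m pendant '[[0,0,0,0.04,-0.09,0,0.35],[0,0,0,0.04,-0.09,0,0.2],[0,0,0,0.04,-0.09,0,0],[0,0,0,0.04,-0.09,0,0],[0,0,0,0.04,-0.09,0,0]]' 40|egrep 'pos|wrist|open|grasp'; python3 -m pendant '[[0,0,0,0.02,-0.05,0.1,0],[0,0,0,0.04,-0.1,0.5,0],[0,0,0,0.04,-0.1,1.0,0],[0,0,0,0.04,-0.1,1.4,0],[0,0,0.5,0.04,-0.1,1.4,0],[0,0,1.5,0.04,-0.1,1.4,0],[0,0,2.7,0.04,-0.1,1.4,0],[0,0,4,0.04,-0.1,1.4,0],[0,0,5.3,0.04,-0.2,1.4,0],[0,0,6.6,0.04,-0.25,1.4,0],[0,0,7.9,0.06,-0.3,1.4,0],[0,0,9.2,0.08,-0.35,1.4,0],[0,0,10.5,0.1,-0.4,1.4,0],[0,0,11.8,0.12,-0.4,1.4,0],[0,0,12.9,0.15,-0.4,1.4,0],[0,0,13.5,0.15,-0.4,1.4,0],[0,0,13.5,0.15,-0.4,1.4,0],[0,0,13.5,0.15,-0.4,1.2,0]]'|egrep time; python3 st.py
```

```text
position: [0.5142, 0.0413, 0.0328]
wrist_force: [5.7, -1.6, -1.8]
opening: 0.0217
grasp_force: 39.1
time: 20.12
20.12 p [0.5198 0.0254 0.081 ] yyaw -137.97 z [0.001  0.0004] F [-0.04 -0.76 -4.06] op 0.0218 39.101364612579346 q6 0.29745927127452665
```

```bash
python3 -m pendant '[[0,0,0,0,0,-0.4,0],[0,0,0,0,0,-0.8,0],[0,0,0,0,0,-1.05,0],[0,0,0,0,0,-1.1,0],[0,0,0,0,0,-1.1,0]]'|egrep 'pos|wrist'; python3 -m pendant '[[0,0,0,0,0,-0.02,0],[0,0,0,0,0,-0.04,0],[0,0,0,0,0,-0.04,0]]'|egrep 'pos|wrist';python3 -m pendant '[[0,0,0,0,0,-0.02,0],[0,0,0,0,0,-0.02,0]]'|egrep 'pos|wrist'
```

```text
position: [0.5197, 0.0252, 0.0367]
wrist_force: [-0.0, -0.3, -4.0]
position: [0.5196, 0.0252, 0.035]
wrist_force: [0.5, 0.7, -5.1]
position: [0.5195, 0.0252, 0.034]
wrist_force: [-0.3, -0.9, -3.7]
```

```bash
python3 -m pendant '[[0,0,0,0,0,-0.02,0],[0,0,0,0,0,-0.02,0]]'|egrep 'pos|wrist';python3 -m pendant '[[0,0,0,0,0,-0.015,0],[0,0,0,0,0,-0.015,0]]'|egrep 'pos|wrist'
```

```text
position: [0.5195, 0.0252, 0.0332]
wrist_force: [-0.2, 0.2, -3.9]
position: [0.5196, 0.0252, 0.0327]
wrist_force: [1.1, -0.1, -3.7]
```

```bash
python3 -m pendant '[[0,0,0,0,0,0,0.2],[0,0,0,0,0,0,0.35],[0,0,0,0,0,0,0.35],[0,0,0,-0.07,-0.06,0,0.35],[0,0,0,-0.14,-0.13,0,0.35],[0,0,0,-0.2,-0.18,0,0.35]]' 20|egrep 'pos|wrist|open|grasp'; for a in 1; do python3 -m pendant '[[0,0,0,-0.037,-0.033,0,0.35],[0,0,0,-0.037,-0.033,0,0.35]]'|egrep 'pos|wrist|grasp';python3 -m pendant '[[0,0,0,-0.019,-0.017,0,0.35],[0,0,0,-0.037,-0.034,0,0.35]]'|egrep 'pos|wrist|grasp'; done
```

```text
position: [0.5119, 0.0181, 0.0331]
wrist_force: [2.4, 1.8, -0.5]
opening: 0.0297
grasp_force: 1.5
position: [0.5102, 0.0167, 0.0331]
wrist_force: [1.5, 2.0, 1.7]
grasp_force: 1.1
position: [0.509, 0.0155, 0.0331]
wrist_force: [3.3, 2.5, 2.7]
grasp_force: 2.1
```

```bash
for a in 1; do python3 -m pendant '[[0,0,0,-0.019,-0.017,0,0.35],[0,0,0,-0.037,-0.034,0,0.35]]'|egrep 'pos|wrist|grasp';python3 -m pendant '[[0,0,0,-0.019,-0.017,0,0.35],[0,0,0,-0.019,-0.017,0,0.35]]'|egrep 'pos|wrist|grasp';  done
```

```text
position: [0.5076, 0.0142, 0.0331]
wrist_force: [5.2, 4.7, 2.4]
grasp_force: 3.4
position: [0.5074, 0.0141, 0.0331]
wrist_force: [6.7, 5.3, 0.3]
grasp_force: 4.3
```

```bash
for a in 1; do python3 -m pendant '[[0,0,0,-0.019,-0.017,0,0.35],[0,0,0,-0.019,-0.017,0,0.35]]'|egrep 'pos|wrist|grasp';  done
```

```text
position: [0.5072, 0.014, 0.0334]
wrist_force: [8.6, 6.8, 0.4]
grasp_force: 5.4
```

Seated in the near orange corner: TCP (0.5072, 0.0140) at 11 N, roughly (0.5077, 0.0143) at 5 N. Now the tongue goes out.

```bash
python3 -m pendant '[[0,0,0,0.07,0.06,0,0.35],[0,0,0,0.14,0.13,0,0.35],[0,0,0,0.21,0.19,0,0.35],[0,0,0,0.28,0.25,0,0.35],[0,0,0,0.35,0.32,0,0.35],[0,0,0,0.42,0.38,0,0.35],[0,0,0,0.49,0.44,0,0.35],[0,0,0,0.56,0.51,0,0.35],[0,0,0,0.6,0.54,0,0.35]]'|egrep 'pos|wrist|open|grasp'; for i in 1; do python3 -m pendant '[[0,0,0,0.019,0.017,0,0.35],[0,0,0,0.019,0.017,0,0.35]]'|egrep 'pos|wrist|grasp';  python3 -m pendant '[[0,0,0,0.019,0.017,0,0.35],[0,0,0,0.019,0.017,0,0.35]]'|egrep 'pos|wrist|grasp';python3 -m pendant '[[0,0,0,0.019,0.017,0,0.35],[0,0,0,0.019,0.017,0,0.35]]'|egrep 'pos|wrist|grasp'; done
```

```text
position: [0.5298, 0.0344, 0.0327]
wrist_force: [-0.1, -0.8, -0.3]
opening: 0.0298
grasp_force: 0.3
position: [0.5305, 0.035, 0.0328]
wrist_force: [-0.6, -0.4, 0.2]
grasp_force: 0.0
position: [0.5311, 0.0355, 0.0328]
wrist_force: [-0.9, -0.1, 0.1]
grasp_force: 0.4
position: [0.5313, 0.0356, 0.0327]
wrist_force: [-4.1, -2.7, 3.8]
grasp_force: 2.5
```

```bash
python3 st.py; python3 - <<'E'
from h import *
for n in("top","side"): cv2.imwrite(f"pics/{n}5.png",arm.get_image(n))
a=cv2.imread("pics/top5.png")[145:245,260:365];b=cv2.imread("pics/side5.png")[165:245,275:385]
a=cv2.resize(a,None,fx=3.7,fy=3.7,interpolation=cv2.INTER_CUBIC);b=cv2.resize(b,None,fx=3.7,fy=3.7,interpolation=cv2.INTER_CUBIC)
c=np.zeros((370,800,3),np.uint8);c[:a.shape[0],:a.shape[1]]=a;c[:b.shape[0],392:392+b.shape[1]]=b;cv2.imwrite("pics/c6.png",c)
E
```

```text
25.75 p [0.5313 0.0356 0.0327] yyaw -137.9 z [-0.0016 -0.0014] F [-4.12 -2.7   3.76] op 0.0301 2.526867091655731 q6 0.2892667886903448
```

View pics/c6.png

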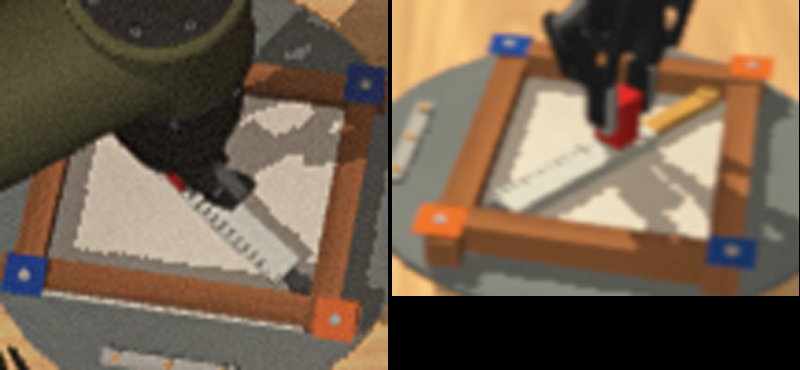

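The rule lies flat on the orange diagonal. The tail is at (298,283) in the top crop, next to the near orange corner. The nose at (718,92) in the side crop is near the far orange corner, but contact came early. I check this numerically.

```bash
python3 - <<'E'
from h import *
c=np.array([.5213,.0262]);f=np.radians(-11.85);R=np.array([[np.cos(f),-np.sin(f)],[np.sin(f),np.cos(f)]])
W=lambda p,z:[*(c+R@np.array(p)),z]; F=lambda p:R.T@(np.array(p)[:2]-c)
# side bias from plates, relative
sb=np.mean([np.array(onz("side",u/4+230,v/4+150,.028)[:2])-W(p,0)[:2] for (u,v),p in [((307,108),(-.091,.116)),((569,130),(.091,.116)),((232,297),(-.091,-.116)),((547,331),(.091,-.116))]],0);print("bias",sb)
n=onz("side",363.1,189.9,.016)[:2]-sb; print("nose tip side (frame)",F(n)*1e3)
print("tail top-view",F(onz("top",340.5,221.5,.016))*1e3)
print("blue tail top-view",F(onz("top",276.7,211.7,.016))*1e3)
t=cv2.imread("pics/side5.png"); 
g=cv2.inRange(cv2.cvtColor(t,cv2.COLOR_BGR2HSV),(14,120,90),(28,255,255))[165:215,340:375]
ys,xs=np.nonzero(g);print("brass px",len(xs),xs.max()+340 if len(xs) else 0,ys.min()+165 if len(xs) else 0)
d0,d1=t.copy(),cv2.imread("pics/top5.png")
for im,n_,b in((d0,"side",sb),(d1,"top",0*sb)):
  for x in(-.075,.075):
    for y in(-.1,.1):
      p=np.array(W((x,y),.007)); p[:2]+=b; u,v=proj(n_,p); print(n_,x,y,round(u,1),round(v,1))
E
```

```text
bias [ 0.0016317  -0.00768964]
nose tip side (frame) [68.41567864 92.36237953]
tail top-view [-66.97826819 -86.09198954]
blue tail top-view [-64.76963037  92.98869592]
brass px 456 374 165
side -0.075 -0.1 296.3 228.7
side -0.075 0.1 311.1 186.6
side 0.075 -0.1 360.0 235.4
side 0.075 0.1 365.5 191.6
top -0.075 -0.1 344.9 225.5
top -0.075 0.1 274.0 215.5
top 0.075 -0.1 351.7 174.0
top 0.075 0.1 282.6 164.6
```

```bash
for i in 1; do python3 -m pendant '[[0,0,0,0.015,0.013,0,0.35],[0,0,0,0.015,0.013,0,0.35]]'|egrep 'pos|wrist|grasp';  python3 -m pendant '[[0,0,0,0.015,0.013,0,0.35],[0,0,0,0.015,0.013,0,0.35]]'|egrep 'pos|wrist|grasp';done
```

```text
position: [0.5313, 0.0356, 0.0327]
wrist_force: [-6.3, -3.4, 5.3]
grasp_force: 3.8
position: [0.5315, 0.0356, 0.0327]
wrist_force: [-8.6, -5.1, 6.7]
grasp_force: 5.0
```

The two readings (about 33 and 24 mm) can't both be corner-to-corner, because they should sum to about 65. The poses show blue touching only the two rails and orange only the two stiles. That fits side bars about 0.055 rad clockwise, so the blue diagonal is longer. I'll redo blue properly and then orange, this time gripped and feeling both walls. First I retract.

```bash
python3 -m pendant '[[0,0,0,-0.07,-0.06,0,0.35],[0,0,0,-0.15,-0.13,0,0.35],[0,0,0,-0.23,-0.2,0,0.35],[0,0,0,-0.31,-0.28,0,0.35],[0,0,0,-0.39,-0.35,0,0.35],[0,0,0,-0.47,-0.42,0,0.35],[0,0,0,-0.55,-0.5,0,0.35],[0,0,0,-0.6,-0.54,0,0.35],[0,0,0,-0.6,-0.54,0,0.35]]'|egrep 'pos|wrist|grasp'; python3 -m pendant '[[0,0,0,-0.019,-0.017,0,0.35],[0,0,0,-0.019,-0.017,0,0.35]]'|egrep 'pos|wrist|grasp'
```

```text
position: [0.5089, 0.0154, 0.0327]
wrist_force: [0.5, 0.9, -0.2]
grasp_force: 0.0
position: [0.5083, 0.015, 0.0327]
wrist_force: [-1.1, -0.9, -0.6]
grasp_force: 0.1
```

```bash
python3 -m pendant '[[0,0,0,-0.019,-0.017,0,0.35],[0,0,0,-0.019,-0.017,0,0.35]]'|egrep 'pos|wrist|grasp';python3 -m pendant '[[0,0,0,0.075,0.067,0,0.35],[0,0,0,0.075,0.067,0,0],[0,0,0,0.075,0.067,0,0],[0,0,0,0.075,0.067,0,0],[0,0,0,0.075,0.067,0,0]]' 40|egrep 'pos|wrist|open|grasp'; python3 -m pendant '[[0,0,0,0.02,0.02,0.1,0],[0,0,0,0.04,0.04,0.5,0],[0,0,0,0.04,0.04,1.0,0],[0,0,-0.5,0.04,0.04,1.4,0],[0,0,-1.6,0.04,0.04,1.4,0],[0,0,-2.9,0.04,0.04,1.4,0],[0,0,-4.2,0.04,0.1,1.4,0],[0,0,-5.5,0.04,0.2,1.4,0],[0,0,-6.8,0.08,0.25,1.4,0],[0,0,-8.1,0.1,0.3,1.4,0],[0,0,-9.4,0.13,0.35,1.4,0],[0,0,-10.7,0.13,0.4,1.4,0],[0,0,-12,0.13,0.43,1.3,0],[0,0,-13.1,0.13,0.43,1,0],[0,0,-13.62,0.13,0.43,0.6,0],[0,0,-13.62,0.13,0.43,0.3,0],[0,0,-13.62,0.13,0.43,0.1,0],[0,0,-13.62,0.13,0.43,0.08,0]]'|egrep time; python3 st.py
```

```text
position: [0.5076, 0.0143, 0.0327]
wrist_force: [0.8, -0.2, -0.0]
grasp_force: 0.3
position: [0.5106, 0.017, 0.0328]
wrist_force: [0.9, 0.4, 1.5]
opening: 0.0211
grasp_force: 42.0
time: 30.85
30.85 p [0.5154 0.0341 0.0355] yyaw 113.19 z [-0.0011 -0.0003] F [-0.01 -0.31 -4.34] op 0.0207 41.14477336406708 q6 -1.6221435543245704
```

```bash
python3 -m pendant '[[0,0,0,0,0,-0.04,0],[0,0,0,0,0,-0.07,0],[0,0,0,0,0,-0.07,0]]'|egrep 'pos|wrist'; python3 -m pendant '[[0,0,0,0.01,0.05,0,0],[0,0,0,0.02,0.1,0,0],[0,0,0,0.025,0.12,0,0],[0,0,0,0.025,0.12,0,0]]'|egrep 'pos|wrist'
```

```text
position: [0.5158, 0.0342, 0.0332]
wrist_force: [0.2, 0.3, -4.9]
position: [0.5167, 0.0391, 0.0331]
wrist_force: [-0.6, -0.5, -4.6]
```

```bash
python3 -m pendant '[[0,0,0,0.005,0.025,0,0],[0,0,0,0.005,0.025,0,0]]'|egrep 'pos|wrist';python3 -m pendant '[[0,0,0,0.005,0.025,0,0],[0,0,0,0.005,0.025,0,0]]'|egrep 'pos|wrist'
```

```text
position: [0.5169, 0.04, 0.0331]
wrist_force: [0.4, -1.0, -4.6]
position: [0.5171, 0.041, 0.0331]
wrist_force: [0.2, 1.3, -4.3]
```

```bash
python3 -m pendant '[[0,0,0,0.005,0.025,0,0],[0,0,0,0.005,0.025,0,0]]'|egrep 'pos|wrist';python3 -m pendant '[[0,0,0,0.005,0.025,0,0],[0,0,0,0.005,0.025,0,0]]'|egrep 'pos|wrist';python3 -m pendant '[[0,0,0,0.005,0.025,0,0],[0,0,0,0.005,0.025,0,0]]'|egrep 'pos|wrist'
```

```text
position: [0.5173, 0.0418, 0.0331]
wrist_force: [-0.2, -1.7, -4.3]
position: [0.5174, 0.0421, 0.0332]
wrist_force: [-0.6, -5.4, -4.0]
position: [0.5175, 0.0423, 0.0332]
wrist_force: [-0.7, -7.7, -3.6]
```

```bash
python3 -m pendant '[[0,0,0,-0.06,-0.02,0,0],[0,0,0,-0.09,-0.015,0,0],[0,0,0,-0.09,-0.015,0,0]]'|egrep 'pos|wrist';python3 -m pendant '[[0,0,0,-0.025,0.005,0,0],[0,0,0,-0.025,0.005,0,0]]'|egrep 'pos|wrist';python3 -m pendant '[[0,0,0,-0.025,0.005,0,0],[0,0,0,-0.025,0.005,0,0]]'|egrep 'pos|wrist'
```

```text
position: [0.5154, 0.0422, 0.0337]
wrist_force: [6.1, -7.4, -5.8]
position: [0.515, 0.0422, 0.034]
wrist_force: [8.3, -9.3, -6.8]
position: [0.5145, 0.0422, 0.0345]
wrist_force: [8.5, -9.5, -6.1]
```

```bash
python3 -m pendant '[[0,0,0,0.05,-0.03,0,0],[0,0,0,0.07,-0.04,-0.01,0],[0,0,0,0.07,-0.04,-0.02,0]]'|egrep 'pos|wrist';python3 -m pendant '[[0,0,0,0,0,0,0.2],[0,0,0,0,0,0,0.35],[0,0,0,0,0,0,0.35]]' 20|egrep 'pos|wrist|open'; python3 st.py
```

```text
position: [0.5156, 0.042, 0.033]
wrist_force: [2.3, -4.6, -0.5]
position: [0.515, 0.0428, 0.0326]
wrist_force: [-0.5, -0.7, -0.1]
opening: 0.0299
34.6 p [0.515  0.0428 0.0326] yyaw 113.17 z [0.0004 0.001 ] F [-0.46 -0.71 -0.08] op 0.0299 0.0 q6 -1.638583805182548
```

```bash
python3 -m pendant '[[0,0,0,-0.03,0.05,0,0.35],[0,0,0,-0.05,0.08,0,0.35],[0,0,0,-0.05,0.08,0,0.35]]'|egrep 'pos|wrist';python3 -m pendant '[[0,0,0,-0.012,0.022,0,0.35],[0,0,0,-0.012,0.022,0,0.35]]'|egrep 'pos|wrist';python3 -m pendant '[[0,0,0,-0.012,0.022,0,0.35],[0,0,0,-0.012,0.022,0,0.35]]'|egrep 'pos|wrist'
```

```text
position: [0.5131, 0.0451, 0.0324]
wrist_force: [2.3, -3.6, -1.0]
position: [0.5128, 0.0452, 0.0326]
wrist_force: [3.9, -6.3, -0.2]
position: [0.5127, 0.0454, 0.0329]
wrist_force: [4.9, -8.7, -0.3]
```

```bash
python3 - <<'E'
from h import *
for n in("top","side"): cv2.imwrite(f"pics/{n}6.png",arm.get_image(n))
a=cv2.imread("pics/top6.png")[185:235,255:305];b=cv2.imread("pics/side6.png")[165:215,295:345]; o=cv2.imread("pics/top3.png")[185:235,255:305]
f=lambda i:cv2.resize(i,(262,400),interpolation=cv2.INTER_CUBIC) if 0 else cv2.resize(i[:,:],None,fx=5.3,fy=5.3,interpolation=cv2.INTER_CUBIC)
cv2.imwrite("pics/c7.png",np.hstack([f(a),f(b),f(o)]))
E
```

```text
(no output)
```

View pics/c7.png

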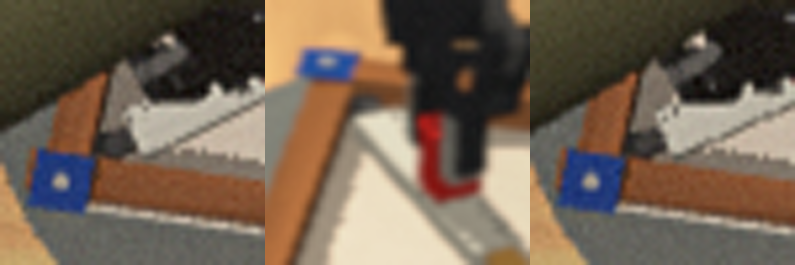

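The tail is at the same spot as in the first seating ((116,143) in both crops), tucked into the near blue corner. Now the tongue goes out again along the corrected yaw.

```bash
python3 -m pendant '[[0,0,0,0.07,-0.16,0,0.35],[0,0,0,0.15,-0.35,0,0.35],[0,0,0,0.22,-0.52,0,0.35],[0,0,0,0.29,-0.68,0,0.35],[0,0,0,0.36,-0.84,0,0.35],[0,0,0,0.38,-0.9,0,0.35]]'|egrep 'pos|wrist|open'; python3 -m pendant '[[0,0,0,0.01,-0.023,0,0.35],[0,0,0,0.02,-0.046,0,0.35]]'|egrep 'pos|wrist';python3 -m pendant '[[0,0,0,0.01,-0.023,0,0.35],[0,0,0,0.01,-0.023,0,0.35]]'|egrep 'pos|wrist'
```

```text
position: [0.5274, 0.0108, 0.0322]
wrist_force: [0.2, 1.2, -0.2]
opening: 0.0296
position: [0.528, 0.0094, 0.0322]
wrist_force: [-0.6, 0.6, -0.6]
position: [0.5284, 0.0084, 0.0323]
wrist_force: [-0.6, 0.9, -0.4]
```

```bash
python3 -m pendant '[[0,0,0,0.01,-0.023,0,0.35],[0,0,0,0.02,-0.046,0,0.35]]'|egrep 'pos|wrist';python3 -m pendant '[[0,0,0,0.01,-0.023,0,0.35],[0,0,0,0.01,-0.023,0,0.35]]'|egrep 'pos|wrist'
```

```text
position: [0.5292, 0.0065, 0.0323]
wrist_force: [-0.7, 0.9, 0.3]
position: [0.5297, 0.0055, 0.0323]
wrist_force: [-1.6, -0.4, 0.1]
```

```bash
python3 -m pendant '[[0,0,0,0.01,-0.023,0,0.35],[0,0,0,0.01,-0.023,0,0.35]]'|egrep 'pos|wrist';python3 -m pendant '[[0,0,0,0.01,-0.023,0,0.35],[0,0,0,0.01,-0.023,0,0.35]]'|egrep 'pos|wrist'
```

```text
position: [0.5301, 0.0046, 0.0323]
wrist_force: [-0.7, -0.2, 0.3]
position: [0.5304, 0.0037, 0.0323]
wrist_force: [0.3, 0.4, -1.3]
```

```bash
python3 -m pendant '[[0,0,0,0.01,-0.023,0,0.35],[0,0,0,0.01,-0.023,0,0.35]]'|egrep 'pos|wrist'
```

```text
position: [0.5308, 0.0028, 0.0323]
wrist_force: [-0.0, -0.1, 0.1]
```

```bash
python3 -m pendant '[[0,0,0,0.01,-0.023,0,0.35],[0,0,0,0.01,-0.023,0,0.35]]'|egrep 'pos|wrist';python3 -m pendant '[[0,0,0,0.007,-0.016,0,0.35],[0,0,0,0.007,-0.016,0,0.35]]'|egrep 'pos|wrist'
```

```text
position: [0.5311, 0.0023, 0.0323]
wrist_force: [-2.1, 3.2, 1.3]
position: [0.5315, 0.002, 0.0323]
wrist_force: [-2.7, 5.1, 0.9]
```

Blue is home at a reading of about 38.2 mm (6 N), which matches the predicted skewed corner. So the blue diagonal is clearly longer. Now I retract, lift and do orange with its corrected yaw.

```bash
python3 -m pendant '[[0,0,0,-0.07,0.16,0,0.35],[0,0,0,-0.16,0.37,0,0.35],[0,0,0,-0.25,0.58,0,0.35],[0,0,0,-0.34,0.79,0,0.35],[0,0,0,-0.42,0.97,0,0.35],[0,0,0,-0.44,1.04,0,0.35],[0,0,0,-0.45,1.05,0,0.35]]'|egrep 'pos|wrist|grasp'; python3 -m pendant '[[0,0,0,-0.01,0.023,0,0.35],[0,0,0,-0.01,0.023,0,0.35]]'|egrep 'pos|wrist|grasp'
```

```text
position: [0.5134, 0.0435, 0.0323]
wrist_force: [-0.7, -0.2, -0.8]
grasp_force: 0.1
position: [0.513, 0.0442, 0.0322]
wrist_force: [0.4, -0.4, -0.1]
grasp_force: 0.0
```

```bash
python3 -m pendant '[[0,0,0,-0.01,0.023,0,0.35],[0,0,0,-0.01,0.023,0,0.35]]'|egrep 'pos|wrist';python3 -m pendant '[[0,0,0,0.041,-0.097,0,0.35],[0,0,0,0.041,-0.097,0,0],[0,0,0,0.041,-0.097,0,0],[0,0,0,0.041,-0.097,0,0],[0,0,0,0.041,-0.097,0,0]]' 40|egrep 'pos|wrist|open|grasp'; python3 -m pendant '[[0,0,0,0.02,-0.02,0.1,0],[0,0,0,0.02,-0.04,0.5,0],[0,0,0,0.02,-0.04,1.0,0],[0,0,0.5,0.02,-0.04,1.3,0],[0,0,1.6,0.02,-0.04,1.3,0],[0,0,2.9,0.02,-0.05,1.3,0],[0,0,4.2,0.04,-0.1,1.3,0],[0,0,5.5,0.04,-0.2,1.3,0],[0,0,6.8,0.05,-0.25,1.3,0],[0,0,8.1,0.05,-0.3,1.3,0],[0,0,9.4,0.06,-0.35,1.3,0],[0,0,10.7,0.06,-0.4,1.3,0],[0,0,12,0.06,-0.48,1.2,0],[0,0,13.1,0.06,-0.48,0.9,0],[0,0,13.47,0.06,-0.48,0.5,0],[0,0,13.47,0.06,-0.48,0.2,0],[0,0,13.47,0.06,-0.48,0.05,0],[0,0,13.47,0.06,-0.48,0.03,0]]'|egrep time; python3 st.py
```

```text
position: [0.5127, 0.0448, 0.0322]
wrist_force: [0.9, -1.7, -0.9]
position: [0.5144, 0.0413, 0.0324]
wrist_force: [0.3, -0.6, 1.1]
opening: 0.0213
grasp_force: 41.9
time: 42.82
42.83 p [0.5165 0.022  0.0333] yyaw -139.12 z [-0.0007 -0.0003] F [ 0.53 -0.74 -5.03] op 0.0212 41.15114092826843 q6 0.28088694010186804
```

```bash
python3 -m pendant '[[0,0,0,0,0,-0.025,0],[0,0,0,0,0,-0.025,0],[0,0,0,0,0,-0.025,0.2],[0,0,0,0,0,-0.025,0.35],[0,0,0,-0.04,-0.03,-0.025,0.35],[0,0,0,-0.1,-0.09,-0.025,0.35],[0,0,0,-0.15,-0.13,-0.025,0.35],[0,0,0,-0.19,-0.165,-0.025,0.35]]' 20|egrep 'pos|wrist|open|grasp'; python3 -m pendant '[[0,0,0,-0.019,-0.016,0,0.35],[0,0,0,-0.019,-0.016,0,0.35]]'|egrep 'pos|wrist|grasp';python3 -m pendant '[[0,0,0,-0.019,-0.016,0,0.35],[0,0,0,-0.019,-0.016,0,0.35]]'|egrep 'pos|wrist|grasp'
```

```text
position: [0.5098, 0.0159, 0.0332]
wrist_force: [3.6, 2.5, 1.0]
opening: 0.0298
grasp_force: 2.3
position: [0.509, 0.0151, 0.0331]
wrist_force: [3.6, 3.1, 2.5]
grasp_force: 2.5
position: [0.5083, 0.0145, 0.0331]
wrist_force: [4.0, 4.0, 1.9]
grasp_force: 2.6
```

```bash
python3 -m pendant '[[0,0,0,-0.019,-0.016,0,0.35],[0,0,0,-0.019,-0.016,0,0.35]]'|egrep 'pos|wrist|grasp';python3 -m pendant '[[0,0,0,-0.012,-0.01,0,0.35],[0,0,0,-0.012,-0.01,0,0.35]]'|egrep 'pos|wrist|grasp'
```

```text
position: [0.5078, 0.0141, 0.0331]
wrist_force: [5.2, 3.3, 2.3]
grasp_force: 3.3
position: [0.5077, 0.014, 0.0332]
wrist_force: [7.0, 5.2, -0.0]
grasp_force: 4.3
```

```bash
python3 -m pendant '[[0,0,0,0.1,0.09,0,0.35],[0,0,0,0.21,0.18,0,0.35],[0,0,0,0.32,0.28,0,0.35],[0,0,0,0.43,0.37,0,0.35],[0,0,0,0.53,0.46,0,0.35],[0,0,0,0.58,0.5,0,0.35],[0,0,0,0.59,0.51,0,0.35]]'|egrep 'pos|wrist|open|grasp'; python3 -m pendant '[[0,0,0,0.019,0.016,0,0.35],[0,0,0,0.019,0.016,0,0.35]]'|egrep 'pos|wrist|grasp';python3 -m pendant '[[0,0,0,0.019,0.016,0,0.35],[0,0,0,0.019,0.016,0,0.35]]'|egrep 'pos|wrist|grasp'
```

```text
position: [0.53, 0.0336, 0.0324]
wrist_force: [-0.4, -0.9, -1.9]
opening: 0.0304
grasp_force: 0.3
position: [0.5305, 0.0341, 0.0324]
wrist_force: [-0.3, -0.4, -0.8]
grasp_force: 0.5
position: [0.5308, 0.0342, 0.0324]
wrist_force: [-4.3, -2.5, 1.8]
grasp_force: 2.6
```

```bash
python3 -m pendant '[[0,0,0,0.019,0.016,0,0.35],[0,0,0,0.019,0.016,0,0.35]]'|egrep 'pos|wrist|grasp'
```

```text
position: [0.531, 0.0343, 0.0323]
wrist_force: [-7.2, -4.4, 3.9]
grasp_force: 3.9
```

The orange contact came short again, and the tail seems to sit on the near rail about 4 mm off the right stile. I retract, grip, and feel the tail over to the stile.

```bash
python3 -m pendant '[[0,0,0,-0.12,-0.1,0,0.35],[0,0,0,-0.25,-0.21,0,0.35],[0,0,0,-0.38,-0.33,0,0.35],[0,0,0,-0.5,-0.43,0,0.35],[0,0,0,-0.59,-0.51,0,0.35],[0,0,0,-0.61,-0.53,0,0.35],[0,0,0,-0.53,-0.46,0,0.3],[0,0,0,-0.53,-0.46,0,0],[0,0,0,-0.53,-0.46,0,0],[0,0,0,-0.53,-0.46,0,0]]' 40|egrep 'pos|wrist|open|grasp'; python3 -m pendant '[[0,0,0,-0.005,-0.025,0.005,0],[0,0,0,-0.01,-0.05,0.01,0],[0,0,0,-0.01,-0.05,0.01,0]]'|egrep 'time|pos|wrist';
```

```text
position: [0.5112, 0.017, 0.0327]
wrist_force: [1.8, -0.8, 2.3]
opening: 0.0213
grasp_force: 39.5
time: 48.08
position: [0.5112, 0.0158, 0.0328]
wrist_force: [4.5, 3.2, -0.4]
```

```bash
python3 -m pendant '[[0,0,0,0.01,-0.025,0,0],[0,0,0,0.01,-0.05,0,0]]'|egrep 'pos|wrist';python3 -m pendant '[[0,0,0,0,-0.025,0,0],[0,0,0,0,-0.035,0,0]]'|egrep 'time|pos|wrist'
```

```text
position: [0.512, 0.0147, 0.033]
wrist_force: [4.2, 8.0, 0.9]
time: 48.58
position: [0.5124, 0.0141, 0.0332]
wrist_force: [5.2, 11.1, -0.2]
```

```bash
python3 -m pendant '[[0,0,0,0,0.03,0,0],[0,0,0,0,0.03,0,0.2],[0,0,0,0,0.03,0,0.35],[0,0,0,0,0.03,0,0.35],[0,0,0,-0.06,-0.03,0,0.35],[0,0,0,-0.09,-0.05,0,0.35],[0,0,0,-0.1,-0.06,0,0.35]]' 20|egrep 'pos|wrist';python3 -m pendant '[[0,0,0,-0.019,-0.016,0,0.35],[0,0,0,-0.019,-0.016,0,0.35]]'|egrep 'time|pos|wrist'; python3 - <<'E'
from h import *
for n in("top","side"): cv2.imwrite(f"pics/{n}7.png",arm.get_image(n))
a=cv2.imread("pics/top7.png")[195:245,320:370];o=cv2.imread("pics/top5.png")[195:245,320:370];b=cv2.imread("pics/side5.png")[170:220,335:385]
f=lambda i:cv2.resize(i,None,fx=5.3,fy=5.3,interpolation=cv2.INTER_CUBIC)
cv2.imwrite("pics/c8.png",np.hstack([f(a),f(o),f(b)]))
E
```

```text
position: [0.5094, 0.011, 0.034]
wrist_force: [8.1, 6.3, -1.7]
time: 49.7
position: [0.5093, 0.0108, 0.0345]
wrist_force: [9.2, 8.6, -0.7]
```

View pics/c8.png

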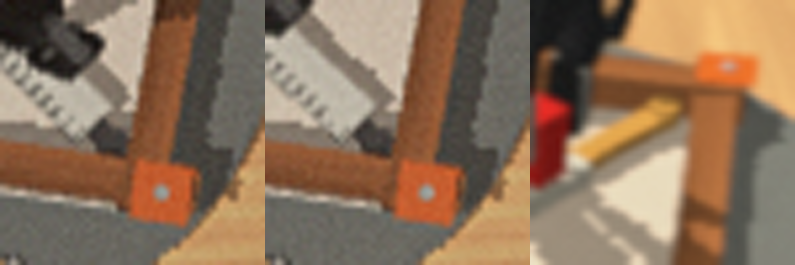

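Left crop (now): the tail at (112,135) hugs the right stile and the near corner. Middle crop (earlier): it sat a little farther off the stile, at about (108,140). I compare the dark tail blob numerically with the confirmed blue seating.

```bash
python3 - <<'E'
from m import *
c=np.array([.5202,.0249]);f=np.radians(-11.85);R=np.array([[np.cos(f),-np.sin(f)],[np.sin(f),np.cos(f)]])
def tail(k,u,v):
    g=cv2.GaussianBlur(cv2.imread(f"pics/top{k}.png"),(3,3),0); h=cv2.cvtColor(g,cv2.COLOR_BGR2HSV)
    m=cv2.inRange(h,(0,0,0),(180,110,72)); y0,x0=int(v)-6,int(u)-6
    ys,xs=np.nonzero(m[y0:y0+13,x0:x0+13]); p=(xs.mean()+x0,ys.mean()+y0)
    print(k,len(xs),np.round(p,1),"frame mm",np.round(R.T@(onz("top",*p,.014)[:2]-c)*1e3,1))
tail(3,277,212);tail(6,277,212);tail(4,277,212);tail(5,340.5,221.5);tail(7,340.8,220.3)
for p in((-.067,.0957),(-.067,-.0883)): print(p,np.round(proj("top",[*(c+R@np.array(p)),.014]),1))
s=arm.read_state();print(s["wrist_force"])
E
```

```text
3 29 [275.2 212.1] frame mm [-65.4  98.8]
6 29 [275.2 212.1] frame mm [-65.4  98.8]
4 30 [275.3 212.1] frame mm [-65.2  98.4]
5 16 [339.9 221.1] frame mm [-64.8 -83. ]
7 17 [340. 221.] frame mm [-64.6 -83.1]
(-0.067, 0.0957) [276.2 212.8]
(-0.067, -0.0883) [341.8 222.1]
[ 8.32013137  7.66755999 -0.29615013]
```

```bash
python3 -m pendant '[[0,0,0.05,0.12,0.16,-0.02,0.35],[0,0,0.22,0.24,0.33,-0.03,0.35],[0,0,0.22,0.36,0.5,-0.03,0.35],[0,0,0.22,0.45,0.62,-0.03,0.35],[0,0,0.22,0.37,0.55,-0.03,0.3],[0,0,0.22,0.37,0.55,-0.03,0],[0,0,0.22,0.37,0.55,-0.03,0],[0,0,0.22,0.37,0.55,-0.03,0],[0,0,0.22,0.37,0.55,-0.03,0.35],[0,0,0.22,0.45,0.62,-0.03,0.35],[0,0,0.22,0.45,0.62,-0.03,0.35]]' 20|egrep 'pos|wrist|open|grasp'; python3 st.py;python3 -m pendant '[[0,0,0,0.037,0.034,0,0.35],[0,0,0,0.037,0.034,0,0.35]]'|egrep 'pos|wrist'
```

```text
position: [0.5246, 0.0336, 0.0317]
wrist_force: [-0.5, 0.9, -0.1]
opening: 0.0295
grasp_force: 0.0
51.17 p [0.5246 0.0336 0.0317] yyaw -137.32 z [ 0.0002 -0.0002] F [-0.49  0.86 -0.08] op 0.0295 0.0 q6 0.2975654708184763
position: [0.5258, 0.0349, 0.0316]
wrist_force: [0.4, -0.6, 0.0]
```

```bash
python3 -m pendant '[[0,0,0,0.03,0.027,0,0.35],[0,0,0,0.06,0.054,0,0.35]]'|egrep 'pos|wrist';python3 -m pendant '[[0,0,0,0.019,0.017,0,0.35],[0,0,0,0.019,0.017,0,0.35]]'|egrep 'time|pos|wrist';python3 -m pendant '[[0,0,0,0.019,0.017,0,0.35],[0,0,0,0.019,0.017,0,0.35]]'|egrep 'time|pos|wrist'
```

```text
position: [0.5281, 0.0369, 0.0316]
wrist_force: [-0.2, -1.0, 0.2]
time: 51.92
position: [0.529, 0.0377, 0.0316]
wrist_force: [-0.8, -0.1, 0.1]
time: 52.18
position: [0.5297, 0.0384, 0.0317]
wrist_force: [-0.5, -0.3, 0.8]
```

```bash
python3 -m pendant '[[0,0,0,0.019,0.017,0,0.35],[0,0,0,0.019,0.017,0,0.35]]'|egrep 'time|pos|wrist';python3 -m pendant '[[0,0,0,0.015,0.013,0,0.35],[0,0,0,0.015,0.013,0,0.35]]'|egrep 'time|pos|wrist'
```

```text
time: 52.42
position: [0.5304, 0.039, 0.0316]
wrist_force: [-0.0, -0.5, -0.7]
time: 52.68
position: [0.531, 0.0395, 0.0316]
wrist_force: [-0.3, -0.3, -0.6]
```

```bash
python3 -m pendant '[[0,0,0,0.015,0.013,0,0.35],[0,0,0,0.015,0.013,0,0.35]]'|egrep 'time|pos|wrist'
```

```text
time: 52.92
position: [0.5312, 0.0396, 0.0316]
wrist_force: [-2.2, -3.1, 1.9]
```

Orange is home at about 26 mm. With blue at 38.2 the readings sum to about 64, as expected, so blue is longer by about 12 mm. One slight press, then I free the fingers and go up.

```bash
python3 -m pendant '[[0,0,0,0.008,0.007,0,0.35],[0,0,0,0.008,0.007,0,0.35]]'|egrep 'time|pos|wrist'; python3 -m pendant '[[0,0,0,-0.08,-0.075,0,0.35],[0,0,0,-0.1,-0.095,0,0.35],[0,0,0,-0.1,-0.095,0,0.45],[0,0,0,-0.1,-0.095,0.5,0.45],[0,0,0,-0.1,-0.095,1.5,0.5],[0,0,0,-0.1,-0.095,2.3,0.55]]'|egrep 'time|pos|wrist'; python3 -m pendant '[[0,0,-0.7,-0.1,0.6,0,0.6],[0,0,-2,-0.2,2,0,0.6],[0,0,-3.2,-0.3,3.5,0,0.6],[0,0,-4.4,-0.4,5,0,0.6],[0,0,-5.56,-0.6,6.5,0,0.6],[0,0,-5.56,-0.62,7.6,0,0.6],[0,0,-5.56,-0.62,8.05,0,0.6],[0,0,-5.56,-0.62,8.05,0,0.6],[0,0,-5.56,-0.62,8.05,0,0.6]]'|egrep time; python3 st.py; python3 - <<'E'
from m import *
t=arm.get_image("top");s=arm.get_image("side")
for n,im,b,z in(("top",t,(185,160,225,240),.048),("side",s,(295,130,360,160),.031)):
    for a in blobs(n,im,b,(0,0,0),(180,255,35)): print(n,a,onz(n,*a[1],z))
# rule nose/knob check, numeric
for a in blobs("top",t,(260,150,365,240),(172,150,60),(3,255,255)): print("knob",a,onz("top",*a[1],.05))
E
```

```text
time: 53.18
position: [0.5313, 0.0397, 0.0316]
wrist_force: [-4.7, -4.2, 2.5]
time: 53.92
position: [0.5283, 0.0367, 0.1253]
wrist_force: [0.0, 0.7, 0.0]
time: 55.05
55.05 p [0.5034 0.3576 0.1237] yyaw 178.14 z [-0.0001 -0.0001] F [-0.03 -0.35 -0.72] op 0.0511 0.0 q6 -0.9739613108906731
top (np.int32(78), array([194. , 206.5]), [188, 202, 13, 10]) [0.4997578  0.35074565 0.048     ]
side (np.int32(45), array([320. , 146.8]), [318, 142, 5, 10]) [0.50486389 0.33913377 0.031     ]
knob (np.int32(79), array([309.5, 187.9]), [304, 182, 11, 13]) [0.53061214 0.03509511 0.05      ]
```

```bash
python3 -m pendant '[[0,0,0,0,0,-1.2,0.6],[0,0,0,0,0,-2.1,0.6],[0,0,0,0,0,-2.4,0.6],[0,0,0,0,0,-2.4,0.6]]'|egrep 'pos|wrist'; python3 -m pendant '[[0,0,0,-0.15,0,0,0.6],[0,0,0,-0.35,0.01,0,0.6],[0,0,0,-0.5,0.02,0,0.6],[0,0,0,-0.65,0.02,0,0.6],[0,0,0,-0.8,0.03,0,0.6],[0,0,0,-0.95,0.03,0,0.6],[0,0,0,-1.03,0.03,0,0.6],[0,0,0,-1.03,0.03,0,0.6]]'|egrep 'time|pos|wrist|open'; python3 - <<'E'
from m import *
s=arm.get_image("side")
for a in blobs("side",s,(285,130,360,162),(100,120,40),(130,255,255),3)+blobs("side",s,(285,130,360,162),(0,0,150),(180,50,255),3): print(a)
E
```

```text
position: [0.5035, 0.358, 0.028]
wrist_force: [0.0, -0.7, 0.4]
time: 56.65
position: [0.4613, 0.3595, 0.0273]
wrist_force: [-0.1, 0.0, -0.8]
opening: 0.0514
(np.int32(39), array([310.6, 151.4]), [306, 149, 10, 5])
(np.int32(58), array([327.5, 150.6]), [323, 148, 10, 6])
```

```bash
python3 -m pendant '[[0,0,0,0.15,0,0,0.6],[0,0,0,0.2,0,0,0.6],[0,0,0,0.2,0,0.8,0.6],[0,0,0,0.2,0,2,0.6],[0,0,0,0.2,0.8,3,0.6],[0,0,0,0.2,2,3,0.6],[0,0,0,0.2,2.5,3,0.6],[0,0,0,0.2,2.5,3,0.6]]'|egrep 'time|pos|wrist'; python3 - <<'E'
from m import *
t=arm.get_image("top");s=arm.get_image("side")
for n,im,b,z in(("top",t,(180,160,215,240),.048),("side",s,(290,130,360,162),.031)):
    for a in blobs(n,im,b,(0,0,0),(180,255,35)): print(n,a,onz(n,*a[1],z))
for a in blobs("side",s,(285,130,360,162),(100,120,40),(130,255,255),3): print("blue",a)
for a in blobs("top",t,(260,150,365,240),(172,150,60),(3,255,255)): print("knob",a,onz("top",*a[1],.05))
E
```

```text
time: 57.7
position: [0.4697, 0.4605, 0.1464]
wrist_force: [-0.4, 0.2, -0.6]
top (np.int32(82), array([193.9, 217. ]), [188, 212, 12, 10]) [0.47085713 0.35101441 0.048     ]
side (np.int32(37), array([310.1, 146.4]), [308, 141, 5, 10]) [0.47366775 0.34285409 0.031     ]
blue (np.int32(40), array([310.7, 151.4]), [306, 149, 11, 5])
knob (np.int32(80), array([309.4, 187.8]), [304, 182, 11, 14]) [0.53091016 0.03535047 0.05      ]
```

```bash
python3 -c "
from plant import arm; print(arm.sign_off())"
```

```text
the job is handed in; nothing more can be done
None
```

Job handed in at 57.7 s: the blue diagonal read about 38 mm and the orange about 26 mm, so blue is about 12 mm longer. The rule is left on the orange diagonal and the marker is on the blue end. Both diagonals had to be measured again because the first tries didn't seat in the corners, and the push reached about 12 N a few times.

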